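# Pack the ding-repair caddy

### The job

Pack the ding-repair kit into the foam-lined plywood caddy: the resin bottle stands in the blue-floored pocket and the hardener bottle in the red-floored one (each pocket's colour matches the cap), the clean empty mixing cup stands in the round yellow pocket, and the sanding block lies in the rectangular yellow one, each right down on its pocket's floor and let go. Take the ones standing on the front half of the bench, not the stock at the back by the vacuum pot. Keep the bottles upright all the time, and leave the two used cups with cured resin standing where they are.

Things in the scene. Friction and masses are not known exactly. Their poses are not given: they have to be found in the camera images.
- resin_mid (a point): Resin bottle: cream-white plastic, blue screw cap and blue-banded label, 170 mm tall; round body of 66 mm diameter, straight-sided for gripping up to 146 mm (cap narrower). About 0.25 kg. Point on its axis half-way up (85 mm above its underside), z along the axis, up. On the front half of the bench (a like one at the back by the steel pot is stock, not this one).
- hardener_mid (a point): Hardener bottle: white plastic, red screw cap and red-banded label, 115 mm tall; round body of 48 mm diameter, straight-sided for gripping up to 99 mm (cap narrower). Mass about 0.09 kg. Point on its axis half-way up (57.5 mm above its underside), z up. On the front half of the bench (a like one at the back by the steel pot is stock, not this one).
- clean_cup_mid (a point): The clean mixing cup: clear plastic, empty, no stick in it. 62 mm high, 66 mm wide at the rim, tapering to 46 mm at the foot. Mass about 12 g. Can be gripped across its outside just under the rim. Point on its axis half-way up (31 mm above its underside), z up. Stands upright on the bench.
- block_mid (a point): Cork sanding block with brown paper, lying flat: 60 mm (its x; 58 mm between the faces to grip) x 100 mm (its y) x 30 mm high. Mass about 50 g. Point at its centre (15 mm above its underside); x across its short side, y along its length. On the front half of the bench (a like one at the back is stock).
- used_cup_big_mid (a point): Look-alike, to be left alone: used mixing cup of the same shape as the clean one (62 mm high, 66 mm rim) but with cured resin in the bottom and a wooden stick standing in it (up to 85 mm). Point on its axis, 31 mm above its underside.
- used_cup_small_mid (a point): Look-alike, to be left alone: smaller used mixing cup (50 mm high, 56 mm rim) with cured resin and a wooden stick standing in it (up to 69 mm). Point on its axis, 25 mm above its underside.
- resin_pocket_floor (a point): Target for the resin bottle: round pocket of 80 mm diameter, 30 mm deep, with a BLUE floor (floor 36 mm above the bench). It is in the middle of a 96 x 124 mm foam block, one of four (2 x 2, touching, any order) in a low plywood caddy (212 x 268 mm, fixed); foam tops are 66 mm above the bench, walls 63 mm. Point: centre of the pocket's floor; x along the foam block's 96 mm side, y along its 124 mm side, z up.
- hardener_pocket_floor (a point): Target for the hardener bottle: round pocket of 60 mm diameter, 30 mm deep, with a RED floor (floor 36 mm above the bench), in the middle of its own foam block (96 x 124 mm) in the same caddy. Point: centre of the pocket's floor; x along the foam block's 96 mm side, y along its 124 mm side, z up.
- cup_pocket_floor (a point): Target for the clean cup: ROUND pocket of 66 mm diameter, 22 mm deep, with a YELLOW floor (floor 44 mm above the bench), in the middle of its own foam block (96 x 124 mm) in the same caddy. Point: centre of the pocket's floor; x along the foam block's 96 mm side, y along its 124 mm side, z up.
- block_pocket_floor (a point): Target for the sanding block: RECTANGULAR pocket, 70 mm along x by 110 mm along y, 10 mm deep, with a YELLOW floor (floor 56 mm above the bench), in the middle of its own foam block (96 x 124 mm) in the same caddy. Point: centre of the pocket's floor; x along the foam block's 96 mm side, y along its 124 mm side, z up.

How it is judged:
By the outcome, as a careful person would: the job done as asked, in the order asked, and still so for the second after the job is handed in, with the robot touching nothing.
It also fails if it takes over 120 s, if anything falls off the work surface, if the arm or the gripper's body presses on something with over 40 N, if the wrist force passes 120 N, or if a joint passes its speed limit or range.

### The arm

A 7-joint arm with a two-finger parallel gripper is mounted at the origin on a cart in front of the work surface, level with it; the furniture and walls round the work are solid. World frame = base frame: x ahead of the robot, y to its left, z up, the work surface at z = 0. Lengths are in m, angles in rad, forces in N, time in s.
With the tool pointing down it reaches from about 0.35 to 0.9 m from the base axis. Payload 19.9 kg.
Tool frame: the origin (TCP) lies at the very end of the fingers, on their centre line; the grasp point (between the pads) lies 19 mm behind it; z points along the fingers, y is the line along which they close (so a half turn about z gives the same grasp; the last joint's range is limited). The gripper opens to 85 mm and grips with 20 to 120 N. Pads are 22 mm wide; open, the fingers measure 114 mm over their backs; the gripper's body (76 mm by 85 mm) begins 54 mm behind the grasp point. The pads swing forward as they close: fully open they stand 13 mm farther back than shut.
Start: joints at [-1.347, 0.417, -0.01, 1.614, 0.005, 1.111, -0.053], TCP at [0.164, 0.603, 0.208] pointing down, gripper open.
Joint ranges: [-2.81, 2.81], [-0.39, 2.02], [-1.27, 1.25], [0.06, 2.57], [-1.19, 4.33], [0.19, 2], [-2.82, 2.82]. Speed limits (rad/s): [1.89, 1.89, 2.39, 2.39, 3.01, 3.01, 3.01].

### API

Orientations are given as a unit quaternion [w, x, y, z].
In Python, from bench import ctrl gives the robot as it stands.
- The arm moves only by the tool servo_tool, never from a script. Its argument "rows" is a list of rows, each a list of 7 numbers: the shift along the tool's x, y, z as a fraction of full scale, then the turn, a rotation vector about the tool's x, y, z as a fraction of full scale, then the opening, from -1 (shut) to 1 (fully open), so that 0 is half open. A call has exactly 10 rows; each row shifts and turns the commanded pose from where the row before left it, along the tool's axes as they then stand; what a row does not reach is not made up. Full scale, the value 1, is 0.1 m for a shift and 180 degrees for a turn. A row lasts 1/8 s, in which the tool goes at most 62.5 mm and 10.7 degrees, less where a joint would pass 70% of its speed; a pose out of reach is approached as far as the arm can. A call with a number of a shift or a turn outside -1 to 1 is refused whole. A call with a gripper value outside its range is refused whole. The fingers move at their own pace and stop on an object; the grip force is fixed at half the most. Time passes only in rows, so rows that do not move let the fingers close, or fill a call up. It gives the time, the measured TCP pose, the force, the opening and the grip force at its end, in the units of the state.
- ctrl.get_obs(): the state, without advancing time (a new reading comes with each control period).
- ctrl.capture(name): name is "scene" or "side" or "wrist"; returns a dict with "img" (420x560x3 uint8, red, green, blue), "mtx" (3x3 intrinsics, pixels), "R" (3x3) and "t" (3): a world point X has camera coordinates R X + t. Camera axes: x right, y down, z forward; pixel columns grow to the right and rows downward; lengths in m; the calibration is good to about 2 mm. The wrist camera is an equidistant fisheye: a pixel r from the principal point sees the ray r / f radians off the axis. A picture is of the moment at which its call begins. There is no depth.
- ctrl.finish_job(): hands the job in; it is judged then, once.
The state is a dict: "t": time; "joint_pos": joint angles; "joint_vel": joint speeds; "joint_efforts": joint torques, N m; "ee_pos": TCP position; "tcp_rot": TCP orientation; "wrist_force": force on the tool from outside, world axes, zero at the start; "wrist_torque": the same for the moment, N m; "finger_gap": opening from 0.0 (shut) to 1.0 (fully open); "gripper_force": force on a finger pad.
Only numpy, scipy, OpenCV 4.12 (cv2) and the standard library are available. Lean on these libraries where they do the work, as an engineer would, in place of code of your own. Each camera call takes 0.05 s, during which the arm holds its last target. There are 200 camera calls.

## Working session

There is one attempt and no reset: what is moved stays moved. The work goes in short steps, Python scripts to look and compute and a tool call to move; the robot and the scene stay as the last step left them, time stands still between calls to the robot, and variables do not carry over. Pictures are saved under pics/ and viewed, at most 14 in all, crops included, and the job is handed in when it is done.

Besides the shell and the picture viewer there is one more tool, called after ">>>" by a JSON object that holds its "op" and its "data", one argument or row to a line. servo_tool: Moves the arm, as the interface text tells. Shift numbers are shares of 0.1 m and turn numbers shares of 180 degrees, none past 1 either way. Its arguments: {"type":"object","properties":{"rows":{"type":"array","items":{"type":"array","items":{"type":"number"}}}},"required":["rows"]}

```bash
mkdir -p pics; cat > h.py <<'E'
import numpy as np, cv2, json
from bench import ctrl
def snap(name,fn):
    d=ctrl.capture(name); cv2.imwrite(f'pics/{fn}.png',d['img'][:,:,::-1])
    np.savez(f'pics/{fn}.npz',mtx=d['mtx'],R=d['R'],t=d['t']); return d
def ray(fn,u,v):
    d=np.load(f'pics/{fn}.npz'); K=d['mtx'];R=d['R'];t=d['t']
    x=(u-K[0,2])/K[0,0]; y=(v-K[1,2])/K[1,1]
    if fn.startswith('wrist'):
        r=np.hypot(x,y); s=np.sin(r)/r if r>1e-9 else 1; c=np.array([x*s,y*s,np.cos(r)])
    else: c=np.array([x,y,1.])
    return -R.T@t, R.T@c
def at(fn,u,v,z):
    o,d=ray(fn,u,v); return o+d*(z-o[2])/d[2]
E
python3 - <<'E'
from h import *
for n in ['scene','side','wrist']:
    d=snap(n,n+'0'); print(n,d['mtx'].round(1).tolist(),(-d['R'].T@d['t']).round(3),d['R'][2].round(2))
o=ctrl.get_obs(); print({k:np.round(v,3).tolist() for k,v in o.items()})
a=[cv2.imread(f'pics/{n}0.png') for n in ['scene','side','wrist']]
E
```

```text
scene [[442.2, 0.0, 278.7], [0.0, 442.2, 214.3], [0.0, 0.0, 1.0]] [-0.025 -0.741  0.586] [ 0.57  0.63 -0.53]
side [[511.5, 0.0, 280.6], [0.0, 511.5, 215.2], [0.0, 0.0, 1.0]] [0.469 1.096 0.671] [ 0.06 -0.9  -0.44]
wrist [[325.2, 0.0, 281.1], [0.0, 325.2, 207.9], [0.0, 0.0, 1.0]] [0.093 0.622 0.373] [ 0.28 -0.08 -0.96]
{'t': 0.15, 'joint_pos': [-1.347, 0.418, -0.01, 1.614, 0.005, 1.111, -0.053], 'joint_vel': [-0.0, -0.002, -0.001, -0.001, -0.001, 0.0, 0.001], 'joint_efforts': [0.002, -86.475, 0.679, -43.505, 0.019, 0.006, -0.0], 'ee_pos': [0.164, 0.603, 0.208], 'tcp_rot': [-0.0, 0.132, 0.991, -0.0], 'wrist_force': [-1.233, 0.1, 1.225], 'wrist_torque': [-0.023, -0.004, -0.051], 'gripper_force': 0.0, 'finger_gap': 1.003}
```

View pics/scene0.png

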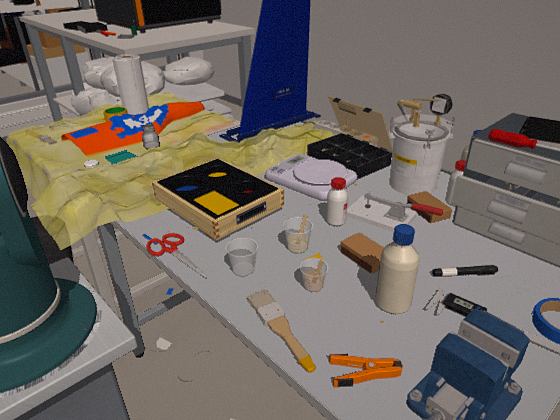

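View pics/side0.png

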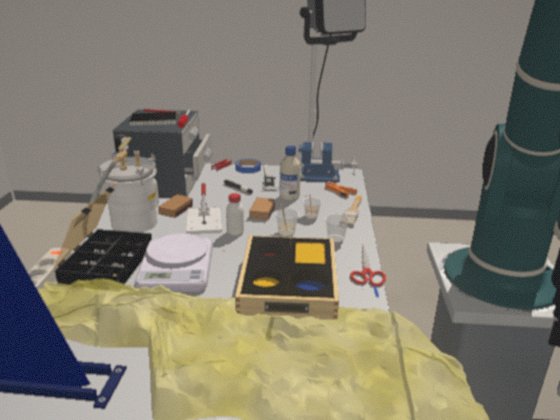

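View pics/wrist0.png

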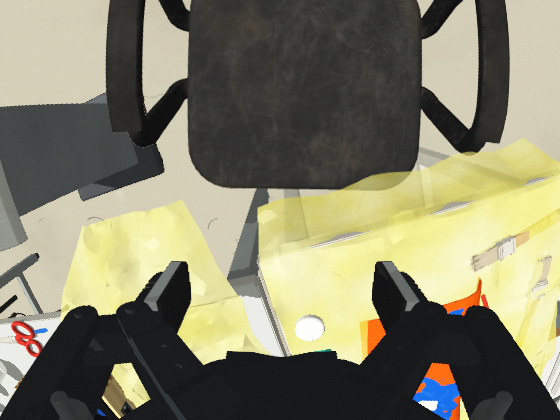

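The scene view shows the clean cup at (241,257), the used cups at (298,235) and (313,273), the resin at (397,275), the hardener at (338,202), the block at (361,251) and the caddy at (218,195). The side view shows the same layout. The wrist view shows only the cloth and a chair. Next I'll enlarge the useful parts.

```bash
python3 - <<'E'
import cv2
a=cv2.imread('pics/scene0.png')[150:320,145:425]; cv2.imwrite('pics/c1.png',cv2.resize(a,None,fx=2.8,fy=2.8,interpolation=cv2.INTER_CUBIC))
a=cv2.imread('pics/side0.png')[140:320,215:365]; cv2.imwrite('pics/c2.png',cv2.resize(a,None,fx=3.3,fy=3.3,interpolation=cv2.INTER_CUBIC))
E
```

```text
(no output)
```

View pics/c1.png

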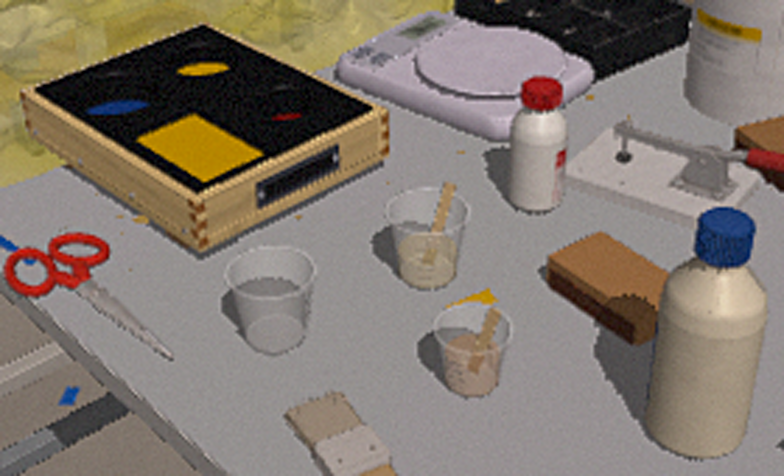

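View pics/c2.png

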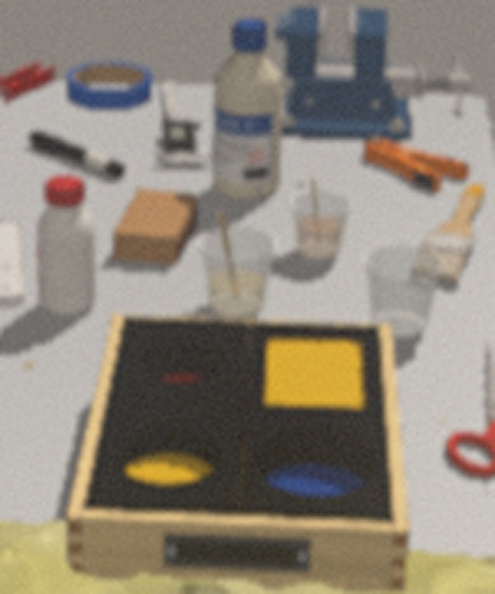

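The crops show the cap tops, the cup rim, the block top and the caddy's top corners clearly. I'll triangulate them from both views.

```bash
python3 - <<'E'
from h import *
A=lambda p:(145+p[0]/2.8,150+p[1]/2.8); B=lambda p:(215+p[0]/3.3,140+p[1]/3.3)
def both(n,z,p=None,q=None):
    a=at('scene0',*A(p),z)[:2].round(3) if p else ''; b=at('side0',*B(q),z)[:2].round(3) if q else ''
    print(n,a,b)
both('resin cap',.170,(726,222),(250,28)); both('resin foot ',0,(698,440))
both('hard cap',.115,(542,84),(65,183))
both('cup rim',.062,(271,268),(403,262)); both('cup foot',0,(275,335),(398,325))
both('ubig rim',.062,(428,210),(237,245)); both('usml',.050,(473,325),(320,203))
both('redfloor',.036,None,None)
for n,z,p,q in [('ycup',.044,(203,69),(168,470)),('blue',.036,(118,108),(315,482)),('red',.036,(287,117),(181,378)),('rect c',.056,(199,148),(314,374)),
 ('cad robot-left',.063,(22,93),(408,520)),('cad robot-right',.063,(200,198),(391,325)),('cad far-right',.063,(388,110),(113,318)),('cad far-left',.063,(203,25),(70,520)),
 ('b1',.03,(600,235),None),('b2',.03,(547,263),None),('b3',.03,(635,317),None),('s1',.03,None,(140,190)),('s2',.03,None,(197,200)),('s3',.03,None,(176,240)),('s4',.03,None,(117,232))]: both(n,z,p,q)
o=ctrl.get_obs();d=np.load('pics/wrist0.npz')
from scipy.spatial.transform import Rotation as Ro
q=o['tcp_rot'];T=Ro.from_quat([*q[1:],q[0]]).as_matrix();print(T.round(3)); print('cam in tool',(T.T@(-d['R'].T@d['t']-o['ee_pos'])).round(3),(T.T@d['R'].T).round(2).tolist())
E
```

```text
resin cap [ 0.54  -0.424] [ 0.542 -0.399]
resin foot  [ 0.537 -0.43 ] 
hard cap [ 0.679 -0.162] [ 0.678 -0.152]
cup rim [ 0.402 -0.15 ] [ 0.401 -0.142]
cup foot [ 0.401 -0.149] [ 0.401 -0.149]
ubig rim [ 0.537 -0.174] [ 0.537 -0.16 ]
usml [ 0.471 -0.285] [ 0.47  -0.278]
redfloor  
ycup [0.573 0.175] [0.563 0.152]
blue [0.478 0.178] [0.465 0.145]
red [0.58  0.054] [0.567 0.017]
rect c [0.47  0.035] [0.469 0.036]
cad robot-left [0.405 0.219] [0.407 0.222]
cad robot-right [ 0.419 -0.039] [ 0.412 -0.031]
cad far-right [ 0.622 -0.037] [ 0.622 -0.022]
cad far-left [0.61  0.223] [0.615 0.241]
b1 [ 0.643 -0.259] 
b2 [ 0.585 -0.255] 
b3 [ 0.58  -0.342] 
s1  [ 0.638 -0.334]
s2  [ 0.583 -0.317]
s3  [ 0.594 -0.23 ]
s4  [ 0.648 -0.241]
[[-0.965  0.262 -0.   ]
 [ 0.262  0.965 -0.001]
 [-0.    -0.001 -1.   ]]
cam in tool [ 0.073 -0.    -0.166] [[0.0, -0.96, -0.29], [1.0, 0.0, -0.0], [0.0, -0.29, 0.96]]
```

>>> {"op": "servo_tool", "data": {
  "rows": [
    [0,0,-0.6,0,0,-0.042,1],
    [0,0,-0.6,0,0,-0.042,1],
    [-0.36,-0.45,-0.1,0,0,0,1],
    [-0.36,-0.45,-0.1,0,0,0,1],
    [-0.36,-0.45,0,0,0,0,1],
    [-0.36,-0.45,0,0,0,0,1],
    [-0.36,-0.45,0,0,0,0,1],
    [-0.36,-0.45,0,0,0,0,1],
    [-0.36,-0.45,0,0,0,0,1],
    [-0.36,-0.45,0,0,0,0,1]
  ]
}}

```text
t: 1.4
ee_pos: [0.4521, 0.2413, 0.3481]
tcp_rot: [0.0, 0.0, 1.0, 0.0]
wrist_force: [0.5, 1.9, -0.2]
finger_gap: 1.002
gripper_force: 0.0
```

>>> {"op": "servo_tool", "data": {
  "rows": [
    [-0.36,-0.45,0,0,0,0,1],
    [-0.36,-0.45,0,0,0,0,1],
    [-0.36,-0.45,0,0,0,0,1],
    [0,0,0,0,0,0,1],
    [0,0,0,0,0,0,1],
    [0,0,0,0,0,0,1],
    [0,0,0,0,0,0,1],
    [0,0,0,0,0,0,1],
    [0,0,0,0,0,0,1],
    [0,0,0,0,0,0,1]
  ]
}}

```text
t: 2.65
ee_pos: [0.5591, 0.1079, 0.3481]
tcp_rot: [0.0, 0.0, 1.0, -0.0]
wrist_force: [1.1, -0.4, 0.2]
finger_gap: 0.997
gripper_force: 0.0
```

```bash
python3 - <<'E'
from h import *
snap('wrist','wrist1')
a=cv2.imread('pics/wrist1.png'); cv2.imwrite('pics/w1.png',cv2.resize(a,(784,588),interpolation=cv2.INTER_CUBIC))
E
```

```text
(no output)
```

View pics/w1.png

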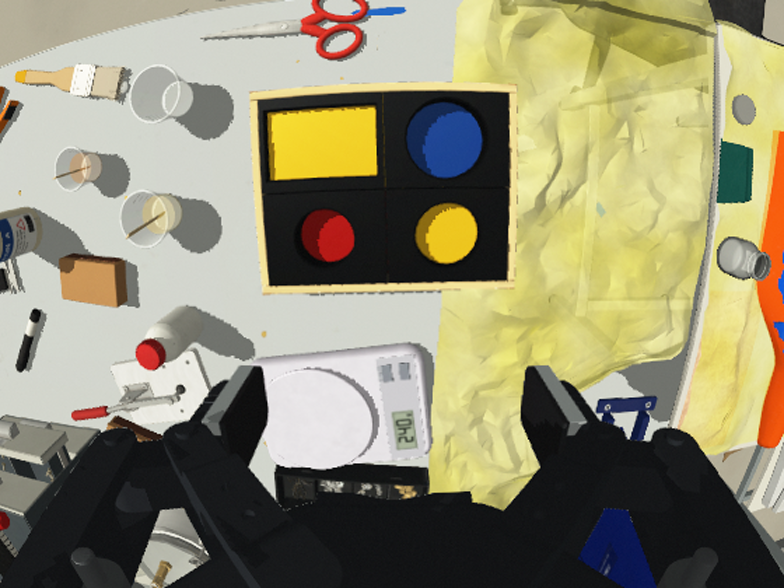

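The view from above the caddy shows, in enlarged pixels, the caddy corners at about (250,93), (517,84), (515,289) and (267,293). The floors are at blue (445,140), yellow (446,233), red (328,236) and the rectangle (324,142). The hardener cap is at (150,353) and the clean cup's rim at (160,93).

```bash
python3 - <<'E'
from h import *
W=lambda n,x,y,z:print(n,at('wrist1',x/1.4,y/1.4,z)[:2].round(4))
for n,p in zip(['c rob-right','c rob-left','c far-left','c far-right'],[(250,93),(517,84),(515,289),(267,293)]): W(n,*p,.063)
W('seam ctr',385,188,.066);W('seam top',385,95,.066);W('seam bot',387,282,.066);W('seam L',264,190,.066);W('seam R',510,188,.066)
W('blue',445,140,.036);W('ycup',446,233,.044);W('red',328,236,.036);W('rect',324,142,.056)
for p in [(270,111),(378,105),(378,177),(273,182)]: W(' rect',*p,.056)
W('hard',150,353,.115);W('cup rim',160,93,.062);W('cup foot',176,101,0);W('ubig',148,219,.062)
for p in [(62,255),(126,257),(124,307),(62,298)]: W(' blk',*p,.03)
E
```

```text
c rob-right [ 0.4137 -0.0365]
c rob-left [0.4064 0.2299]
c far-left [0.6187 0.2356]
c far-right [ 0.6231 -0.0274]
seam ctr [0.5149 0.0989]
seam top [0.4229 0.0991]
seam bot [0.6104 0.1005]
seam L [ 0.514  -0.0229]
seam R [0.5127 0.2235]
blue [0.4658 0.1605]
ycup [0.5632 0.1622]
red [0.5675 0.0371]
rect [0.468 0.038]
 rect [ 0.4333 -0.0174]
 rect [0.4317 0.092 ]
 rect [0.5044 0.0918]
 rect [ 0.5068 -0.0158]
hard [ 0.6745 -0.1534]
cup rim [ 0.4013 -0.141 ]
cup foot [ 0.4028 -0.1525]
ubig [ 0.5382 -0.1637]
 blk [ 0.5808 -0.3322]
 blk [ 0.587 -0.222]
 blk [ 0.652  -0.2372]
 blk [ 0.6407 -0.3464]
```

>>> {"op": "servo_tool", "data": {
  "rows": [
    [0.02,-0.56,0,0,0,0,1],
    [0.02,-0.56,0,0,0,0,1],
    [0.02,-0.56,0,0,0,0,1],
    [0.02,-0.56,0,0,0,0,1],
    [0.02,-0.56,0,0,0,0,1],
    [0.02,-0.56,0,0,0,0,1],
    [0.02,-0.56,0.1,0,0,0,1],
    [0.02,-0.56,0.2,0,0,0,1],
    [0.02,-0.56,0.2,0,0,0,1],
    [0,0,0,0,0,0,1]
  ]
}}

```text
t: 3.95
ee_pos: [0.538, -0.4002, 0.2958]
tcp_rot: [-0.002, 0.003, 1.0, -0.0]
wrist_force: [0.5, 0.9, 0.8]
finger_gap: 0.998
gripper_force: 0.0
```

```bash
python3 - <<'E'
from h import *
snap('wrist','wrist2'); o=ctrl.get_obs(); print(o['ee_pos'].round(4),o['joint_pos'].round(2))
a=cv2.imread('pics/wrist2.png'); cv2.imwrite('pics/w2.png',cv2.resize(a,(784,588),interpolation=cv2.INTER_CUBIC))
E
```

```text
[ 0.5395 -0.3979  0.2969] [ 0.18  0.5   0.61  1.39 -0.28  1.34  2.37]
```

View pics/w2.png

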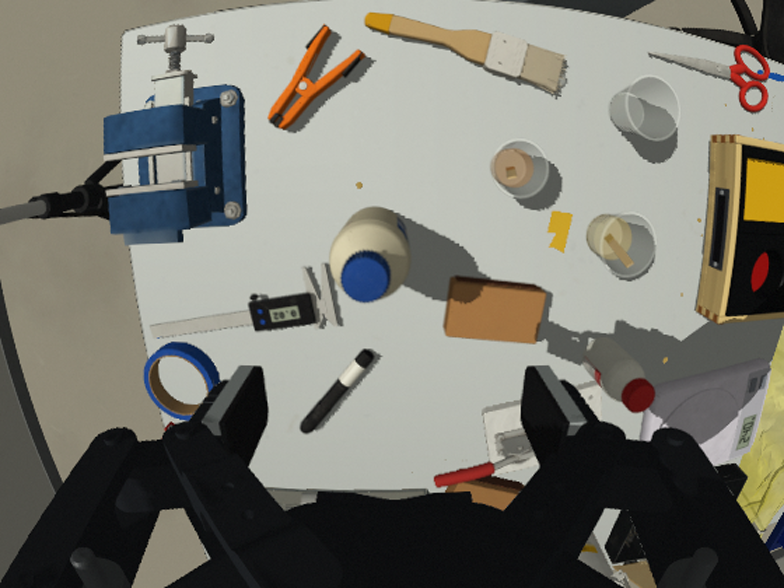

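The resin cap's centre is at (365,277), the hardener cap at (637,393), and the block's top face spans about (449,282), (546,292), (540,343) and (444,333).

```bash
python3 - <<'E'
from h import *
W=lambda n,x,y,z:print(n,at('wrist2',x/1.4,y/1.4,z)[:2].round(4))
W('resin cap',365,277,.170);W('cap edge L',341,277,.17);W('cap edge R',390,277,.17);W('body shoulder c',369,250,.146);W('foot',377,222,0)
for p in [(449,283),(546,292),(540,343),(444,333)]: W(' blk',*p,.03)
W('hard',637,393,.115);W('cup rim',645,106,.062); W('usml',520,168,.05)
E
```

```text
resin cap [ 0.5417 -0.4197]
cap edge L [ 0.5416 -0.4358]
cap edge R [ 0.5418 -0.4031]
body shoulder c [ 0.5283 -0.4181]
foot [ 0.5283 -0.4178]
 blk [ 0.585  -0.3464]
 blk [ 0.595  -0.2446]
 blk [ 0.6517 -0.2455]
 blk [ 0.6381 -0.35  ]
hard [ 0.6723 -0.1658]
cup rim [ 0.4007 -0.1599]
usml [ 0.4702 -0.2846]
```

```bash
python3 - <<'E'
from h import *
def tri(n,obs):
    M=np.zeros((3,3));b=np.zeros(3);L=[]
    for fn,u,v in obs:
        o,d=ray(fn,u,v);d/=np.linalg.norm(d);P=np.eye(3)-np.outer(d,d);M+=P;b+=P@o;L.append((P,o))
    X=np.linalg.solve(M,b);print(n,X.round(4),[round(float(np.linalg.norm(P@(X-o))),4) for P,o in L])
s=lambda x,y:('scene0',145+x/2.8,150+y/2.8); d=lambda x,y:('side0',215+x/3.3,140+y/3.3)
w=lambda k,x,y:(f'wrist{k}',x/1.4,y/1.4)
tri('resin',[s(726,222),d(250,28),w(2,365,277)])
tri('hard',[s(542,84),d(65,183),w(1,150,353),w(2,637,393)])
tri('cuprim',[s(271,268),d(403,262),w(1,160,93),w(2,645,106)])
tri('ubig',[s(428,210),d(237,245),w(1,148,219),w(2,628,246)])
tri('hard w',[w(1,150,353),w(2,637,393)])
tri('cup w',[w(1,160,93),w(2,645,106)])
for k in (1,2):
  z=np.load(f'pics/wrist{k}.npz'); print(-z['R'].T@z['t'])
E
```

```text
resin [ 0.5439 -0.4202  0.1644] [0.0023, 0.0017, 0.0007]
hard [ 0.6786 -0.1599  0.1103] [0.0039, 0.0013, 0.003, 0.0034]
cuprim [ 0.4006 -0.1496  0.0564] [0.0048, 0.0016, 0.0049, 0.0061]
ubig [ 0.5393 -0.1687  0.0572] [0.0021, 0.0019, 0.0019, 0.0006]
hard w [ 0.6784 -0.1594  0.1056] [0.0005, 0.0005]
cup w [ 0.3981 -0.1501  0.0456] [0.0001, 0.0001]
[0.48557663 0.10775998 0.51387746]
[ 0.46517752 -0.39984851  0.46185417]
```

>>> {"op": "servo_tool", "data": {
  "rows": [
    [-0.02,-0.24,0,0,0,0,1],
    [0,0,0,0,0,0,1],
    [0,0,0.3,0,0,0,1],
    [0,0,0.4,0,0,0,1],
    [0,0,0.4,0,0,0,1],
    [0,0,0.4,0,0,0,1],
    [0,0,0.2,0,0,0,1],
    [0,0,0.2,0,0,0,1],
    [0,0,0,0,0,0,1],
    [0,0,0,0,0,0,1]
  ]
}}

```text
t: 5.25
ee_pos: [0.5431, -0.4206, 0.1094]
tcp_rot: [0.001, 0.0, 1.0, -0.0]
wrist_force: [0.5, 0.5, 0.6]
finger_gap: 0.998
gripper_force: 0.0
```

>>> {"op": "servo_tool", "data": {
  "rows": [
    [0,0,0,0,0,0,-1],
    [0,0,0,0,0,0,-1],
    [0,0,0,0,0,0,-1],
    [0,0,0,0,0,0,-1],
    [0,0,0,0,0,0,-1],
    [0,0,0,0,0,0,-1],
    [0,0,0,0,0,0,-1],
    [0,0,0,0,0,0,-1],
    [0,0,0,0,0,0,-1],
    [0,0,0,0,0,0,-1]
  ]
}}

```text
t: 6.5
ee_pos: [0.5433, -0.4206, 0.1099]
tcp_rot: [0.001, 0.0, 1.0, -0.0]
wrist_force: [-2.1, 3.2, 12.2]
finger_gap: 0.741
gripper_force: 63.7
```

>>> {"op": "servo_tool", "data": {
  "rows": [
    [0,0,-0.3,0,0,0,-1],
    [0,0,-0.5,0,0,0,-1],
    [0,0,-0.5,0,0,0,-1],
    [0.07,0.3,0,0,0,0,-1],
    [0.07,0.5,0,0,0,0,-1],
    [0.07,0.5,0,0,0,0,-1],
    [0.07,0.5,0,0,0,0,-1],
    [0.07,0.5,0,0,0,0,-1],
    [0.07,0.5,0,0,0,0,-1],
    [0.07,0.5,0,0,0,0,-1]
  ]
}}

```text
t: 7.75
ee_pos: [0.4935, -0.0885, 0.2385]
tcp_rot: [0.0, 0.001, 1.0, 0.0]
wrist_force: [1.1, 0.8, -2.7]
finger_gap: 0.733
gripper_force: 67.8
```

>>> {"op": "servo_tool", "data": {
  "rows": [
    [0.07,0.5,0,0,0,0,-1],
    [0.07,0.5,0,0,0,0,-1],
    [0.07,0.5,0,0,0,0,-1],
    [0.07,0.5,0,0,0,0,-1],
    [0,0.5,0,0,0,0,-1],
    [0,0,0,0,0,0,-1],
    [0,0,0,0,0,0,-1],
    [0,0,0,0,0,0,-1],
    [0,0,0,0,0,0,-1],
    [0,0,0,0,0,0,-1]
  ]
}}

```text
t: 9.0
ee_pos: [0.4662, 0.1595, 0.2382]
tcp_rot: [0.0, 0.001, 1.0, 0.0]
wrist_force: [0.2, -0.5, -3.2]
finger_gap: 0.737
gripper_force: 67.9
```

```bash
python3 - <<'E'
from h import *
snap('wrist','wrist3'); snap('side','side3'); o=ctrl.get_obs(); print(o['ee_pos'].round(4),o['joint_pos'].round(2))
a=cv2.imread('pics/wrist3.png')[0:380,100:460]; b=cv2.imread('pics/side3.png')[110:320,180:400]
a=cv2.resize(a,None,fx=1.1,fy=1.1); b=cv2.resize(b,(400,418*382//400)); b=cv2.resize(b,(400,a.shape[0]))
cv2.imwrite('pics/w3.png',np.hstack([a,b]))
E
```

```text
[0.4662 0.1597 0.2381] [-0.71  0.15  0.36  1.91 -0.06  1.09  1.24]
```

View pics/w3.png

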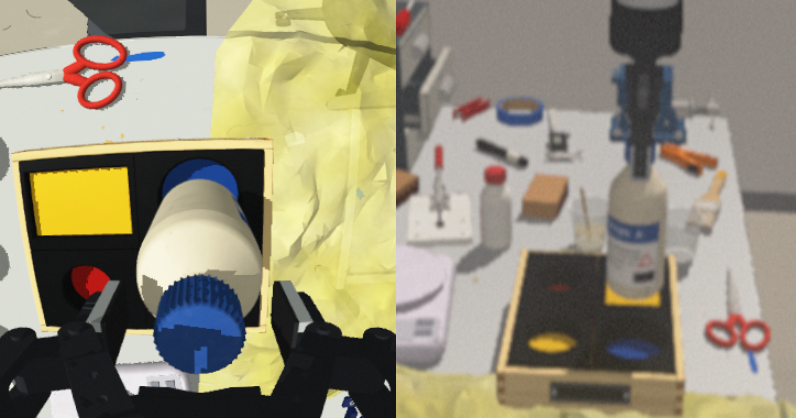

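The bottle hangs upright with its cap centred over the gripper's line, and it is above the blue pocket. I'll lower it.

>>> {"op": "servo_tool", "data": {
  "rows": [
    [0,0.01,0.2,0,0,0,-1],
    [0,0,0.2,0,0,0,-1],
    [0,0,0.15,0,0,0,-1],
    [0,0,0.1,0,0,0,-1],
    [0,0,0.08,0,0,0,-1],
    [0,0,0.08,0,0,0,-1],
    [0,0,0.06,0,0,0,-1],
    [0,0,0,0,0,0,-1],
    [0,0,0,0,0,0,-1],
    [0,0,0,0,0,0,-1]
  ]
}}

```text
t: 10.35
ee_pos: [0.4663, 0.161, 0.1514]
tcp_rot: [0.0, 0.0, 1.0, 0.0]
wrist_force: [-0.0, -0.4, -3.4]
finger_gap: 0.737
gripper_force: 67.9
```

>>> {"op": "servo_tool", "data": {
  "rows": [
    [0,0,0.02,0,0,0,-1],
    [0,0,0.02,0,0,0,-1],
    [0,0,0.02,0,0,0,-1],
    [0,0,0,0,0,0,-1],
    [0,0,0,0,0,0,-1],
    [0,0,0,0,0,0,-1],
    [0,0,0,0,0,0,-1],
    [0,0,0,0,0,0,-1],
    [0,0,0,0,0,0,-1],
    [0,0,0,0,0,0,-1]
  ]
}}

```text
t: 11.6
ee_pos: [0.4668, 0.1611, 0.1459]
tcp_rot: [0.001, 0.0, 1.0, 0.0]
wrist_force: [-3.9, -2.4, 13.0]
finger_gap: 0.739
gripper_force: 69.6
```

>>> {"op": "servo_tool", "data": {
  "rows": [
    [0,0,0,0,0,0,1],
    [0,0,0,0,0,0,1],
    [0,0,0,0,0,0,1],
    [0,0,0,0,0,0,1],
    [0,0,0,0,0,0,1],
    [0,0,0,0,0,0,1],
    [0,0,-0.1,0,0,0,1],
    [0,0,-0.3,0,0,0,1],
    [0,0,-0.4,0,0,0,1],
    [0,0,-0.4,0,0,0,1]
  ]
}}

```text
t: 12.85
ee_pos: [0.4661, 0.1607, 0.2671]
tcp_rot: [0.0, 0.001, 1.0, 0.0]
wrist_force: [0.3, 0.5, 0.5]
finger_gap: 1.001
gripper_force: 0.0
```

>>> {"op": "servo_tool", "data": {
  "rows": [
    [-0.3,-0.46,0,0,0,0,1],
    [-0.3,-0.46,0,0,0,0,1],
    [-0.3,-0.46,0,0,0,0,1],
    [-0.3,-0.46,0,0,0,0,1],
    [-0.3,-0.46,0,0,0,0,1],
    [-0.3,-0.46,0,0,0,0,1],
    [-0.3,-0.46,0,0,0,0,1],
    [0,0,0,0,0,0,1],
    [0,0,0,0,0,0,1],
    [0,0,0,0,0,0,1]
  ]
}}

```text
t: 14.1
ee_pos: [0.6758, -0.1599, 0.2657]
tcp_rot: [0.0, -0.0, 1.0, 0.0]
wrist_force: [0.6, 0.8, -0.5]
finger_gap: 0.997
gripper_force: 0.0
```

```bash
python3 - <<'E'
from h import *
snap('wrist','wrist4'); o=ctrl.get_obs(); print(o['ee_pos'].round(4),o['joint_pos'].round(2))
a=cv2.imread('pics/wrist4.png'); cv2.imwrite('pics/w4.png',cv2.resize(a,(784,588),interpolation=cv2.INTER_CUBIC))
E
```

```text
[ 0.6758 -0.1599  0.2657] [-0.15  0.55  0.52  1.36 -0.27  1.3   1.95]
```

View pics/w4.png

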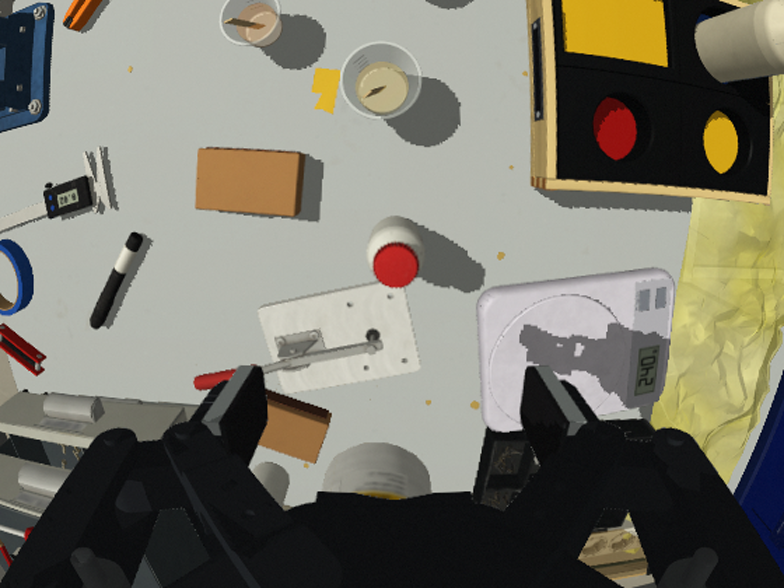

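Seen from above, the hardener cap is at (396,265), nearly on the gripper's line. The block's top face spans (198,149), (302,152), (298,216) and (195,210), and the resin stands in its pocket.

```bash
python3 - <<'E'
from h import *
W=lambda n,x,y,z:print(n,at('wrist4',x/1.4,y/1.4,z)[:2].round(4))
W('hard',396,265,.115);W('hardT',396,245,.115);W('hardB',396,287,.115); W('shoulder',394,240,.09)
for p in [(198,149),(302,152),(298,216),(195,210)]: W(' blk',*p,.03)
W('clamp corner',405,283,.01);W('clamp arm',372,340,.03)
W('ubig',381,80,.062);W('usml',251,20,.05);
E
```

```text
hard [ 0.678  -0.1586]
hardT [ 0.6634 -0.1586]
hardB [ 0.6943 -0.1586]
shoulder [ 0.6644 -0.16  ]
 blk [ 0.5863 -0.3409]
 blk [ 0.5953 -0.241 ]
 blk [ 0.6527 -0.2462]
 blk [ 0.6435 -0.3473]
clamp corner [ 0.7209 -0.1494]
clamp arm [ 0.7719 -0.1809]
ubig [ 0.5382 -0.1705]
usml [ 0.4751 -0.2824]
```

>>> {"op": "servo_tool", "data": {
  "rows": [
    [-0.02,0.01,0.3,0,0,0,1],
    [0,0,0.4,0,0,0,1],
    [0,0,0.4,0,0,0,1],
    [0,0,0.4,0,0,0,1],
    [0,0,0.3,0,0,0,1],
    [0,0,0.2,0,0,0,1],
    [0,0,0.12,0,0,0,1],
    [0,0,0,0,0,0,1],
    [0,0,0,0,0,0,1],
    [0,0,0,0,0,0,1]
  ]
}}

```text
t: 15.4
ee_pos: [0.6784, -0.1604, 0.0541]
tcp_rot: [0.001, 0.0, 1.0, -0.0]
wrist_force: [-0.1, 0.2, -0.4]
finger_gap: 1.001
gripper_force: 0.0
```

>>> {"op": "servo_tool", "data": {
  "rows": [
    [0,0,0,0,0,0,-1],
    [0,0,0,0,0,0,-1],
    [0,0,0,0,0,0,-1],
    [0,0,0,0,0,0,-1],
    [0,0,0,0,0,0,-1],
    [0,0,0,0,0,0,-1],
    [0,0,0,0,0,0,-1],
    [0,0,0,0,0,0,-1],
    [0,0,0,0,0,0,-1],
    [0,0,0,0,0,0,-1]
  ]
}}

```text
t: 16.65
ee_pos: [0.6783, -0.1602, 0.0537]
tcp_rot: [0.0, 0.0, 1.0, -0.0]
wrist_force: [0.2, 0.3, 5.6]
finger_gap: 0.54
gripper_force: 61.1
```

>>> {"op": "servo_tool", "data": {
  "rows": [
    [0,0,-0.25,0,0,0,-1],
    [0,0,-0.45,0,0,0,-1],
    [0,0,-0.45,0,0,0,-1],
    [0.23,0.4,0,0,0,0,-1],
    [0.23,0.4,0,0,0,0,-1],
    [0.23,0.4,0,0,0,0,-1],
    [0.23,0.4,0,0,0,0,-1],
    [0.22,0.38,0,0,0,0,-1],
    [0,0,0,0,0,0,-1],
    [0,0,0,0,0,0,-1]
  ]
}}

```text
t: 17.9
ee_pos: [0.5643, 0.0374, 0.1683]
tcp_rot: [0.0, 0.001, 1.0, -0.0]
wrist_force: [-0.5, 0.6, -1.0]
finger_gap: 0.542
gripper_force: 61.8
```

```bash
python3 - <<'E'
from h import *
snap('wrist','wrist5'); o=ctrl.get_obs(); print(o['ee_pos'].round(4),o['finger_gap'])
a=cv2.imread('pics/wrist5.png'); cv2.imwrite('pics/w5.png',cv2.resize(a,(784,588),interpolation=cv2.INTER_CUBIC))
E
```

```text
[0.5644 0.0369 0.1682] 0.5354692834387632
```

View pics/w5.png

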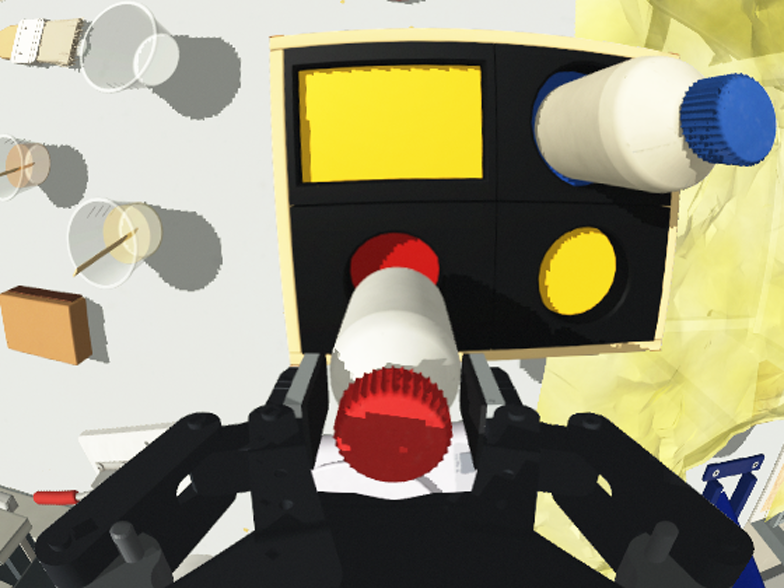

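The hardener hangs upright and the red floor is centred at column 394, matching the gripper's line. The resin stands in its pocket.

>>> {"op": "servo_tool", "data": {
  "rows": [
    [0,0.01,0.2,0,0,0,-1],
    [0,0,0.2,0,0,0,-1],
    [0,0,0.1,0,0,0,-1],
    [0,0,0.1,0,0,0,-1],
    [0,0,0.07,0,0,0,-1],
    [0,0,0.06,0,0,0,-1],
    [0,0,0,0,0,0,-1],
    [0,0,0,0,0,0,-1],
    [0,0,0,0,0,0,-1],
    [0,0,0,0,0,0,-1]
  ]
}}

```text
t: 19.2
ee_pos: [0.5641, 0.0389, 0.0953]
tcp_rot: [0.0, 0.0, 1.0, -0.0]
wrist_force: [-0.7, -0.4, -0.5]
finger_gap: 0.543
gripper_force: 61.8
```

>>> {"op": "servo_tool", "data": {
  "rows": [
    [0,0,0.02,0,0,0,-1],
    [0,0,0.02,0,0,0,-1],
    [0,0,0.02,0,0,0,-1],
    [0,0,0,0,0,0,-1],
    [0,0,0,0,0,0,-1],
    [0,0,0,0,0,0,-1],
    [0,0,0,0,0,0,-1],
    [0,0,0,0,0,0,-1],
    [0,0,0,0,0,0,-1],
    [0,0,0,0,0,0,-1]
  ]
}}

```text
t: 20.45
ee_pos: [0.5645, 0.0389, 0.0896]
tcp_rot: [0.0, 0.0, 1.0, 0.0]
wrist_force: [-1.8, -0.5, 7.7]
finger_gap: 0.54
gripper_force: 62.7
```

>>> {"op": "servo_tool", "data": {
  "rows": [
    [0,0,0,0,0,0,1],
    [0,0,0,0,0,0,1],
    [0,0,0,0,0,0,1],
    [0,0,0,0,0,0,1],
    [0,0,0,0,0,0,1],
    [0,0,0,0,0,0,1],
    [0,0,-0.1,0,0,0,1],
    [0,0,-0.4,0,0,0,1],
    [0,0,-0.5,0,0,0,1],
    [0,0,-0.5,0,0,0,1]
  ]
}}

```text
t: 21.7
ee_pos: [0.5639, 0.0386, 0.2414]
tcp_rot: [0.0, 0.001, 1.0, -0.0]
wrist_force: [0.9, 0.4, 0.8]
finger_gap: 1.002
gripper_force: 0.0
```

>>> {"op": "servo_tool", "data": {
  "rows": [
    [0.33,-0.38,0,0,0,0,1],
    [0.33,-0.38,0,0,0,0,1],
    [0.33,-0.38,0,0,0,0,1],
    [0.33,-0.38,0,0,0,0,1],
    [0.32,-0.37,0,0,0,0,1],
    [0,0,0,0,0,0.059,1],
    [0,0,0,0,0,0.059,1],
    [0,0,0,0,0,0.059,1],
    [0,0,0,0,0,0.059,1],
    [0,0,0,0,0,0.059,1]
  ]
}}

```text
t: 22.95
ee_pos: [0.3998, -0.1502, 0.2397]
tcp_rot: [0.0, 0.45, 0.893, 0.0]
wrist_force: [-0.1, 1.6, -0.7]
finger_gap: 0.999
gripper_force: 0.0
```

>>> {"op": "servo_tool", "data": {
  "rows": [
    [0,0,0,0,0,0.059,1],
    [0,0,0,0,0,0.059,1],
    [0,0,0,0,0,0.059,1],
    [0,0,0,0,0,0.059,1],
    [0,0,0,0,0,0.059,1],
    [0,0,0,0,0,0.059,1],
    [0,0,0,0,0,0.059,1],
    [0,0,0,0,0,0.059,1],
    [0,0,0,0,0,0.059,1],
    [0,0,0,0,0,0.059,1]
  ]
}}

```text
t: 24.2
ee_pos: [0.3998, -0.1502, 0.2397]
tcp_rot: [-0.0, 0.984, 0.176, 0.0]
wrist_force: [-0.0, -0.4, 0.7]
finger_gap: 1.004
gripper_force: 0.0
```

>>> {"op": "servo_tool", "data": {
  "rows": [
    [0,0,0,0,0,0.059,1],
    [0,0,0,0,0,0.056,1],
    [0,0,0,0,0,0,1],
    [0,0,0,0,0,0,1],
    [0,0,0,0,0,0,1],
    [0,0,0,0,0,0,1],
    [0,0,0,0,0,0,1],
    [0,0,0,0,0,0,1],
    [0,0,0,0,0,0,1],
    [0,0,0,0,0,0,1]
  ]
}}

```text
t: 25.45
ee_pos: [0.3999, -0.1501, 0.2391]
tcp_rot: [0.0, 1.0, -0.0, 0.0]
wrist_force: [0.1, 0.2, -0.7]
finger_gap: 0.997
gripper_force: 0.0
```

```bash
python3 - <<'E'
from h import *
snap('wrist','wrist6'); o=ctrl.get_obs(); print(o['ee_pos'].round(4),o['joint_pos'].round(2))
a=cv2.imread('pics/wrist6.png'); cv2.imwrite('pics/w6.png',cv2.resize(a,(784,588),interpolation=cv2.INTER_CUBIC))
E
```

```text
[ 0.3999 -0.15    0.2391] [-0.39  0.01  0.69  2.06 -0.    1.08 -1.27]
```

View pics/w6.png

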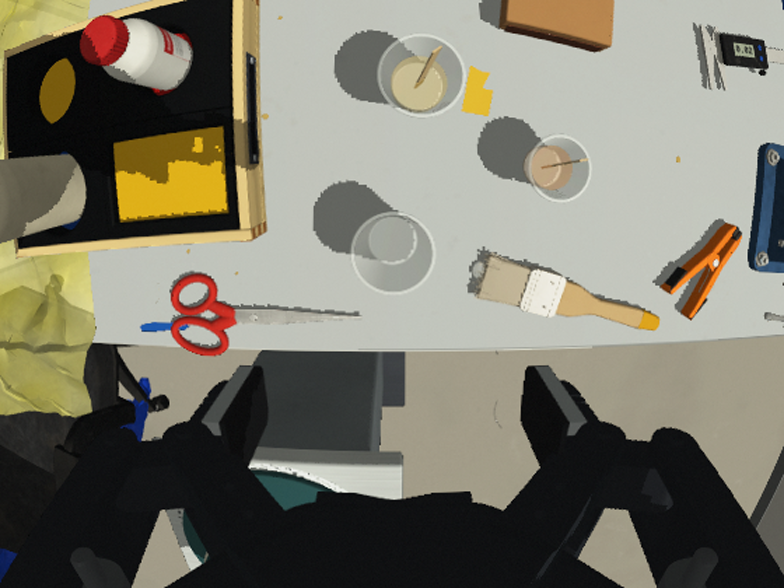

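The clear cup's rim is centred at (393,253) and its foot at (393,240), so it is on the gripper's line. Both bottles stand in their pockets.

```bash
python3 - <<'E'
from h import *
W=lambda n,x,y,z:print(n,at('wrist6',x/1.4,y/1.4,z)[:2].round(4))
W('rim',393,253,.062);W('rimT',393,212,.062);W('rimB',393,294,.062);W('foot',393,240,0);W('brush',475,265,.015);W('ubig',422,75,.062);W('usml',558,168,.05)
E
```

```text
rim [ 0.4005 -0.1503]
rimT [ 0.4322 -0.1503]
rimB [ 0.3675 -0.1502]
foot [ 0.3994 -0.1503]
brush [ 0.38   -0.2232]
ubig [ 0.5365 -0.1718]
usml [ 0.4695 -0.283 ]
```

>>> {"op": "servo_tool", "data": {
  "rows": [
    [0,0,0.3,0,0,0,1],
    [0,0,0.4,0,0,0,1],
    [0,0,0.4,0,0,0,1],
    [0,0,0.4,0,0,0,1],
    [0,0,0.3,0,0,0,1],
    [0,0,0.2,0,0,0,1],
    [0,0,0.13,0,0,0,1],
    [0,0,0,0,0,0,1],
    [0,0,0,0,0,0,1],
    [0,0,0,0,0,0,1]
  ]
}}

```text
t: 26.75
ee_pos: [0.4003, -0.15, 0.0268]
tcp_rot: [0.0, 1.0, -0.0, 0.001]
wrist_force: [0.2, 0.1, 0.3]
finger_gap: 1.003
gripper_force: 0.0
```

>>> {"op": "servo_tool", "data": {
  "rows": [
    [0,0,0,0,0,0,-1],
    [0,0,0,0,0,0,-1],
    [0,0,0,0,0,0,-1],
    [0,0,0,0,0,0,-1],
    [0,0,0,0,0,0,-1],
    [0,0,0,0,0,0,-1],
    [0,0,0,0,0,0,-1],
    [0,0,0,0,0,0,-1],
    [0,0,0,0,0,0,-1],
    [0,0,0,0,0,0,-1]
  ]
}}

```text
t: 28.0
ee_pos: [0.4006, -0.1496, 0.0269]
tcp_rot: [-0.0, 1.0, -0.0, 0.001]
wrist_force: [-4.5, 6.0, 24.1]
finger_gap: 0.731
gripper_force: 59.4
```

>>> {"op": "servo_tool", "data": {
  "rows": [
    [0,0,-0.2,0,0,0,-1],
    [0,0,-0.5,0,0,0,-1],
    [0,0,-0.5,0,0,0,-1],
    [0,0,-0.5,0,0,0,-1],
    [0,0,-0.5,0,0,0,-1],
    [0.23,-0.45,0,0,0,0,-1],
    [0.23,-0.45,0,0,0,0,-1],
    [0.23,-0.45,0,0,0,0,-1],
    [0.23,-0.45,0,0,0,0,-1],
    [0.23,-0.45,0,0,0,0,-1]
  ]
}}

```text
t: 29.25
ee_pos: [0.5156, 0.0765, 0.2463]
tcp_rot: [-0.0, 1.0, -0.0, 0.0]
wrist_force: [-0.1, -1.0, -0.6]
finger_gap: 0.728
gripper_force: 65.9
```

>>> {"op": "servo_tool", "data": {
  "rows": [
    [0.23,-0.45,0,0,0,0,-1],
    [0.24,-0.42,0,0,0,0,-1],
    [0,0,0,0,0,0,-1],
    [0,0,0,0,0,0,-1],
    [0,0,0.3,0,0,0,-1],
    [0,0,0.3,0,0,0,-1],
    [0,0,0.2,0,0,0,-1],
    [0,0,0,0,0,0,-1],
    [0,0,0,0,0,0,-1],
    [0,0,0,0,0,0,-1]
  ]
}}

```text
t: 30.5
ee_pos: [0.5626, 0.1618, 0.1672]
tcp_rot: [-0.0, 1.0, -0.001, 0.001]
wrist_force: [-0.1, 0.4, -0.1]
finger_gap: 0.728
gripper_force: 65.9
```

```bash
python3 - <<'E'
from h import *
snap('wrist','wrist7'); o=ctrl.get_obs(); print(o['ee_pos'].round(4),o['joint_pos'].round(2))
a=cv2.imread('pics/wrist7.png'); cv2.imwrite('pics/w7.png',cv2.resize(a,(784,588),interpolation=cv2.INTER_CUBIC))
E
```

```text
[0.5625 0.1619 0.167 ] [-0.71  0.42  0.49  1.77 -0.23  1.   -1.71]
```

View pics/w7.png

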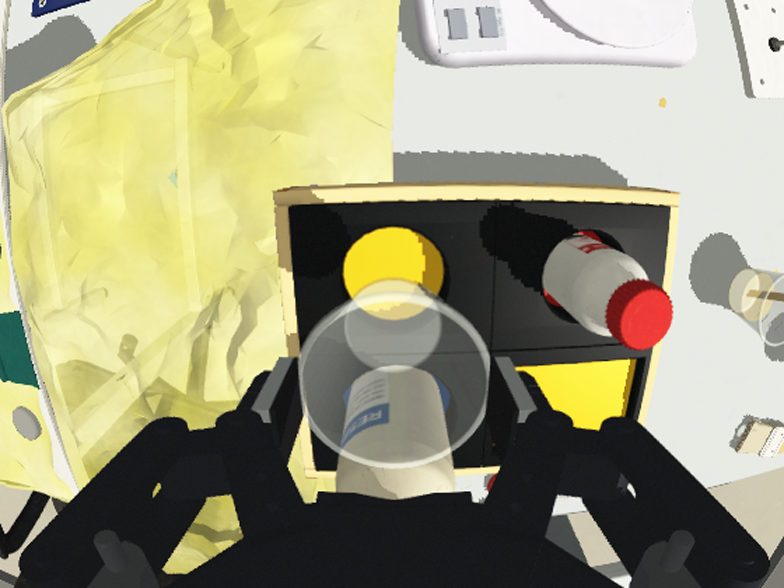

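The cup hangs straight: its rim is centred at (395,373) and its foot at (392,322), and the yellow floor is at (393,273) just beyond it.

```bash
python3 - <<'E'
from h import *
W=lambda n,x,y,z:print(n,at('wrist7',x/1.4,y/1.4,z)[:2].round(4))
W('floor',393,273,.044);W('fl T',393,227,.044);W('fl B',393,320,.044);W('foot',392,325,.140);W('footB',392,370,.14);W('rim',395,373,.202)
W('cL',275,195,.063);W('cR',680,195,.063);W('seam',492,355,.066)
E
```

```text
floor [0.5613 0.1616]
fl T [0.5918 0.1616]
fl B [0.5286 0.1617]
foot [0.5615 0.162 ]
footB [0.5388 0.1621]
rim [0.5686 0.1609]
cL [0.6152 0.2328]
cR [ 0.6225 -0.0334]
seam [0.5118 0.0969]
```

>>> {"op": "servo_tool", "data": {
  "rows": [
    [0,0,0.2,0,0,0,-1],
    [0,0,0.25,0,0,0,-1],
    [0,0,0.2,0,0,0,-1],
    [0,0,0.15,0,0,0,-1],
    [0,0,0.06,0,0,0,-1],
    [0,0,0.04,0,0,0,-1],
    [0,0,0.02,0,0,0,-1],
    [0,0,0.02,0,0,0,-1],
    [0,0,0.01,0,0,0,-1],
    [0,0,0,0,0,0,-1]
  ]
}}

```text
t: 31.8
ee_pos: [0.5623, 0.1619, 0.0713]
tcp_rot: [-0.0, 1.0, -0.0, 0.0]
wrist_force: [-1.1, -0.1, 1.3]
finger_gap: 0.725
gripper_force: 66.1
```

>>> {"op": "servo_tool", "data": {
  "rows": [
    [0,0,0,0,0,0,-1],
    [0,0,0.01,0,0,0,-1],
    [0,0,0.01,0,0,0,-1],
    [0,0,0,0,0,0,-1],
    [0,0,0,0,0,0,-1],
    [0,0,0,0,0,0,-1],
    [0,0,0,0,0,0,-1],
    [0,0,0,0,0,0,-1],
    [0,0,0,0,0,0,-1],
    [0,0,0,0,0,0,-1]
  ]
}}

```text
t: 33.05
ee_pos: [0.5632, 0.162, 0.0711]
tcp_rot: [-0.001, 1.0, -0.001, 0.001]
wrist_force: [-8.7, -0.9, 33.4]
finger_gap: 0.73
gripper_force: 69.1
```

>>> {"op": "servo_tool", "data": {
  "rows": [
    [0,0,-0.01,0,0,0,1],
    [0,0,0,0,0,0,1],
    [0,0,0,0,0,0,1],
    [0,0,0,0,0,0,1],
    [0,0,0,0,0,0,1],
    [0,0,0,0,0,0,1],
    [0,0,-0.1,0,0,0,1],
    [0,0,-0.4,0,0,0,1],
    [0,0,-0.6,0,0,0,1],
    [0,0,-0.6,0,0,0,1]
  ]
}}

```text
t: 34.3
ee_pos: [0.5619, 0.1615, 0.2426]
tcp_rot: [0.0, 1.0, -0.001, 0.0]
wrist_force: [-0.2, 0.6, -0.4]
finger_gap: 1.002
gripper_force: 0.0
```

>>> {"op": "servo_tool", "data": {
  "rows": [
    [0.06,0.5,0,0,0,0,1],
    [0.06,0.5,0,0,0,0,1],
    [0.06,0.5,0,0,0,0,1],
    [0.06,0.5,0,0,0,0,1],
    [0.06,0.5,0,0,0,0,1],
    [0.06,0.5,0,0,0,0,1],
    [0.07,0.52,0,0,0,0,1],
    [0.07,0.52,0,0,0,0,1],
    [0.07,0.52,0,0,0,0,1],
    [0,0,0,0,0,0,1]
  ]
}}

```text
t: 35.55
ee_pos: [0.6173, -0.299, 0.2405]
tcp_rot: [0.001, 1.0, -0.003, -0.0]
wrist_force: [0.1, 1.3, -0.8]
finger_gap: 0.999
gripper_force: 0.0
```

>>> {"op": "servo_tool", "data": {
  "rows": [
    [0,0,0,0,0,-0.0588,1],
    [0,0,0,0,0,-0.0588,1],
    [0,0,0,0,0,-0.0588,1],
    [0,0,0,0,0,-0.0588,1],
    [0,0,0,0,0,-0.0588,1],
    [0,0,0,0,0,-0.0588,1],
    [0,0,0,0,0,-0.0588,1],
    [0,0,0,0,0,-0.0588,1],
    [0,0,0,0,0,0,1],
    [0,0,0,0,0,0,1]
  ]
}}

```text
t: 36.8
ee_pos: [0.6188, -0.2939, 0.2405]
tcp_rot: [0.0, 0.741, 0.672, 0.0]
wrist_force: [0.3, 0.2, -0.3]
finger_gap: 1.001
gripper_force: 0.0
```

```bash
python3 - <<'E'
from h import *
snap('wrist','wrist8'); o=ctrl.get_obs(); print(o['ee_pos'].round(4),o['joint_pos'].round(2),o['tcp_rot'].round(4))
a=cv2.imread('pics/wrist8.png'); cv2.imwrite('pics/w8.png',cv2.resize(a,(784,588),interpolation=cv2.INTER_CUBIC))
E
```

```text
[ 0.6188 -0.294   0.2404] [ 0.19  0.52  0.3   1.42 -0.16  1.23  0.42] [ 1.000e-04  7.407e-01  6.719e-01 -0.000e+00]
```

View pics/w8.png

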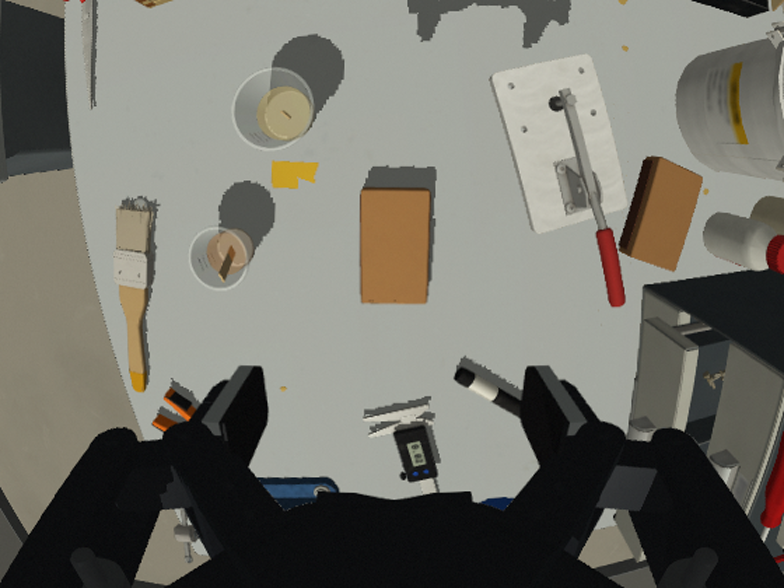

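The block lies straight along the gripper, with top corners at (362,190), (430,189), (428,303) and (361,302).

```bash
python3 - <<'E'
from h import *
P=np.array([at('wrist8',x/1.4,y/1.4,.03)[:2] for x,y in [(362,190),(430,189),(428,303),(361,302)]]);print(P.round(4),P.mean(0).round(4))
a=np.radians(84.7);d=P.mean(0)-ctrl.get_obs()['ee_pos'][:2]
print('tool dx,dy',d@[np.cos(a),np.sin(a)],d@[np.sin(a),-np.cos(a)])
E
```

```text
[[ 0.5974 -0.2451]
 [ 0.6532 -0.2497]
 [ 0.6436 -0.3479]
 [ 0.5856 -0.3413]] [ 0.6199 -0.296 ]
tool dx,dy -0.001936062497970747 0.001327656780103645
```

>>> {"op": "servo_tool", "data": {
  "rows": [
    [-0.02,0.01,0.4,0,0,0,1],
    [0,0,0.45,0,0,0,1],
    [0,0,0.45,0,0,0,1],
    [0,0,0.4,0,0,0,1],
    [0,0,0.3,0,0,0,1],
    [0,0,0.2,0,0,0,1],
    [0,0,0.1,0,0,0,1],
    [0,0,0,0,0,0,1],
    [0,0,0,0,0,0,1],
    [0,0,0,0,0,0,1]
  ]
}}

```text
t: 38.1
ee_pos: [0.62, -0.2965, 0.0111]
tcp_rot: [0.001, 0.74, 0.673, 0.0]
wrist_force: [-0.2, -0.3, -0.3]
finger_gap: 1.001
gripper_force: 0.0
```

>>> {"op": "servo_tool", "data": {
  "rows": [
    [0,0,0,0,0,0,-1],
    [0,0,0,0,0,0,-1],
    [0,0,0,0,0,0,-1],
    [0,0,0,0,0,0,-1],
    [0,0,0,0,0,0,-1],
    [0,0,0,0,0,0,-1],
    [0,0,0,0,0,0,-1],
    [0,0,0,0,0,0,-1],
    [0,0,0,0,0,0,-1],
    [0,0,0,0,0,0,-1]
  ]
}}

```text
t: 39.35
ee_pos: [0.6196, -0.2963, 0.0102]
tcp_rot: [0.0, 0.74, 0.673, -0.0]
wrist_force: [0.7, -1.2, -0.6]
finger_gap: -0.001
gripper_force: 0.0
```

The fingers shut completely, so the block was missed. I'll look before doing anything else.

```bash
python3 - <<'E'
from h import *
snap('wrist','wrist9'); snap('scene','scene9')
a=cv2.imread('pics/wrist9.png')[60:400,80:480]; b=cv2.imread('pics/scene9.png')[180:350,250:450]
cv2.imwrite('pics/w9.png',np.hstack([a,cv2.resize(b,(400,340),interpolation=cv2.INTER_CUBIC)]))
E
```

```text
(no output)
```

View pics/w9.png

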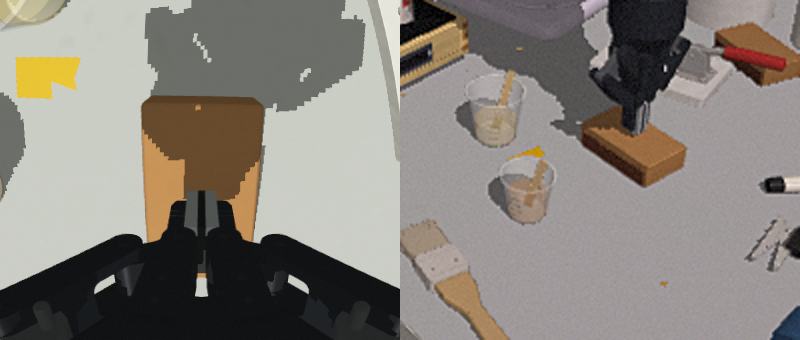

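The view shows the shut fingertips standing above the block's top, which is not displaced. The finger ends are therefore higher than the TCP figure suggests. I'll feel for the block's top with the shut fingers in small steps.

>>> {"op": "servo_tool", "data": {
  "rows": [
    [0,0,0.01,0,0,0,-1],
    [0,0,0.01,0,0,0,-1],
    [0,0,0.01,0,0,0,-1],
    [0,0,0,0,0,0,-1],
    [0,0,0,0,0,0,-1],
    [0,0,0,0,0,0,-1],
    [0,0,0,0,0,0,-1],
    [0,0,0,0,0,0,-1],
    [0,0,0,0,0,0,-1],
    [0,0,0,0,0,0,-1]
  ]
}}

```text
t: 40.7
ee_pos: [0.6196, -0.2963, 0.0072]
tcp_rot: [0.0, 0.74, 0.673, -0.0]
wrist_force: [0.2, -0.1, 0.4]
finger_gap: -0.002
gripper_force: 0.0
```

>>> {"op": "servo_tool", "data": {
  "rows": [
    [0,0,0.01,0,0,0,-1],
    [0,0,0.01,0,0,0,-1],
    [0,0,0.01,0,0,0,-1],
    [0,0,0,0,0,0,-1],
    [0,0,0,0,0,0,-1],
    [0,0,0,0,0,0,-1],
    [0,0,0,0,0,0,-1],
    [0,0,0,0,0,0,-1],
    [0,0,0,0,0,0,-1],
    [0,0,0,0,0,0,-1]
  ]
}}

```text
t: 41.95
ee_pos: [0.6196, -0.2963, 0.0049]
tcp_rot: [0.0, 0.74, 0.673, 0.0]
wrist_force: [-4.6, 2.1, 12.3]
finger_gap: -0.001
gripper_force: 6.4
```

Contact came at TCP z = 0.005 on the 30 mm block top, so the finger ends are about 25 mm behind the nominal TCP when shut and more when open. I'll rise, open and go deeper.

>>> {"op": "servo_tool", "data": {
  "rows": [
    [0,0,-0.2,0,0,0,-1],
    [0,0,-0.3,0,0,0,-1],
    [0,0,0,0,0,0,1],
    [0,0,0,0,0,0,1],
    [0,0,0,0,0,0,1],
    [0,0,0,0,0,0,1],
    [0,0,0,0,0,0,1],
    [0,0,0,0,0,0,1],
    [0,0,0.2,0,0,0,1],
    [0,0,0.2,0,0,0,1]
  ]
}}

```text
t: 43.2
ee_pos: [0.6192, -0.2961, 0.0124]
tcp_rot: [-0.0, 0.74, 0.673, -0.0]
wrist_force: [0.7, -0.3, -0.1]
finger_gap: 1.004
gripper_force: 0.0
```

```bash
python3 - <<'E'
from h import *
snap('wrist','wrist10'); o=ctrl.get_obs(); print(o['ee_pos'].round(4))
im=cv2.imread('pics/wrist10.png'); h=cv2.cvtColor(im,cv2.COLOR_BGR2HSV)
m=cv2.inRange(h,(5,90,60),(16,220,255)); n,l,s,c=cv2.connectedComponentsWithStats(m)
for i in np.argsort(-s[1:,4])[:3]+1: 
    print(s[i],c[i].round(1), cv2.minAreaRect(cv2.findNonZero((l==i).astype(np.uint8))))
for v in (120,160,200): r=np.flatnonzero(m[v,150:420])+150; print(v,(r.min(),r.max(),at('wrist10',r.min(),v,.03)[:2].round(4),at('wrist10',r.max(),v,.03)[:2].round(4)) if len(r) else None)
E
```

```text
[ 0.6178 -0.2953  0.0095]
[  223   155   120   178 19409] [281.2 241. ] ((282.5, 243.5), (177.0, 119.0), 90.0)
[ 26 239  20  29 263] [ 34.1 251.5] ((33.19512176513672, 251.24391174316406), (28.111276626586914, 16.24207305908203), 51.34019470214844)
[ 47 238  17  27 238] [ 55.  250.4] ((54.44117736816406, 250.76467895507812), (12.51939582824707, 24.5242977142334), 30.963756561279297)
120 None
160 (np.int64(227), np.int64(336), array([ 0.5989, -0.2425]), array([ 0.6491, -0.2472]))
200 (np.int64(225), np.int64(340), array([ 0.5954, -0.2615]), array([ 0.65  , -0.2666]))
```

>>> {"op": "servo_tool", "data": {
  "rows": [
    [0,0,0,0,0,0,1],
    [0,0,0.05,0,0,0,1],
    [0,0,0.05,0,0,0,1],
    [0,0,0.03,0,0,0,1],
    [0,0,0,0,0,0,1],
    [0,0,0,0,0,0,1],
    [0,0,0,0,0,0,1],
    [0,0,0,0,0,0,1],
    [0,0,0,0,0,0,1],
    [0,0,0,0,0,0,1]
  ]
}}

```text
t: 44.5
ee_pos: [0.6195, -0.2963, 0.0011]
tcp_rot: [0.0, 0.74, 0.673, -0.0]
wrist_force: [-0.1, 0.3, -0.2]
finger_gap: 0.996
gripper_force: 0.0
```

>>> {"op": "servo_tool", "data": {
  "rows": [
    [0,0,0.03,0,0,0,1],
    [0,0,0.03,0,0,0,1],
    [0,0,0.03,0,0,0,1],
    [0,0,0.02,0,0,0,1],
    [0,0,0,0,0,0,1],
    [0,0,0,0,0,0,1],
    [0,0,0,0,0,0,1],
    [0,0,0,0,0,0,1],
    [0,0,0,0,0,0,1],
    [0,0,0,0,0,0,1]
  ]
}}

```text
t: 45.75
ee_pos: [0.6196, -0.2963, -0.0099]
tcp_rot: [0.0, 0.74, 0.673, -0.0]
wrist_force: [0.2, -0.8, 0.4]
finger_gap: 1.001
gripper_force: 0.0
```

No contact so far, which fits. I'll go a little deeper and close.

>>> {"op": "servo_tool", "data": {
  "rows": [
    [0,0,0.03,0,0,0,1],
    [0,0,0.03,0,0,0,1],
    [0,0,0.02,0,0,0,1],
    [0,0,0,0,0,0,1],
    [0,0,0,0,0,0,1],
    [0,0,0,0,0,0,1],
    [0,0,0,0,0,0,1],
    [0,0,0,0,0,0,1],
    [0,0,0,0,0,0,1],
    [0,0,0,0,0,0,1]
  ]
}}

```text
t: 47.0
ee_pos: [0.6196, -0.2963, -0.0179]
tcp_rot: [0.0, 0.739, 0.673, -0.0]
wrist_force: [-0.1, 0.4, -0.2]
finger_gap: 1.002
gripper_force: 0.0
```

>>> {"op": "servo_tool", "data": {
  "rows": [
    [0,0,0,0,0,0,-1],
    [0,0,0,0,0,0,-1],
    [0,0,0,0,0,0,-1],
    [0,0,0,0,0,0,-1],
    [0,0,0,0,0,0,-1],
    [0,0,0,0,0,0,-1],
    [0,0,0,0,0,0,-1],
    [0,0,0,0,0,0,-1],
    [0,0,0,0,0,0,-1],
    [0,0,0,0,0,0,-1]
  ]
}}

```text
t: 48.25
ee_pos: [0.6197, -0.2964, -0.0176]
tcp_rot: [0.0, 0.74, 0.673, 0.0]
wrist_force: [-0.2, 0.5, 5.1]
finger_gap: 0.665
gripper_force: 64.2
```

The block is gripped. Held at its middle, the camera would come close to the standing resin bottle when placing, so I'll regrip 20 mm toward the near-right end.

>>> {"op": "servo_tool", "data": {
  "rows": [
    [0,0,0,0,0,0,1],
    [0,0,0,0,0,0,1],
    [0,0,0,0,0,0,1],
    [0,0,0,0,0,0,1],
    [0,0,0,0,0,0,1],
    [-0.1,0,0,0,0,0,1],
    [-0.1,0,0,0,0,0,1],
    [0,0,0,0,0,0,1],
    [0,0,0,0,0,0,1],
    [0,0,0,0,0,0,1]
  ]
}}

```text
t: 49.5
ee_pos: [0.6178, -0.3158, -0.0179]
tcp_rot: [-0.0, 0.739, 0.673, 0.0]
wrist_force: [0.2, -0.4, -0.4]
finger_gap: 0.999
gripper_force: 0.0
```

>>> {"op": "servo_tool", "data": {
  "rows": [
    [0,0,0,0,0,0,-1],
    [0,0,0,0,0,0,-1],
    [0,0,0,0,0,0,-1],
    [0,0,0,0,0,0,-1],
    [0,0,0,0,0,0,-1],
    [0,0,0,0,0,0,-1],
    [0,0,0,0,0,0,-1],
    [0,0,0,0,0,0,-1],
    [0,0,0,0,0,0,-1],
    [0,0,0,0,0,0,-1]
  ]
}}

```text
t: 50.75
ee_pos: [0.618, -0.3162, -0.0175]
tcp_rot: [0.0, 0.739, 0.673, 0.0]
wrist_force: [-0.2, 1.8, 5.0]
finger_gap: 0.666
gripper_force: 64.2
```

>>> {"op": "servo_tool", "data": {
  "rows": [
    [0,0,-0.2,0,0,0,-1],
    [0,0,-0.4,0,0,0,-1],
    [0,0,-0.45,0,0,0,-1],
    [0,0,-0.45,0,0,0,-1],
    [0,0,-0.4,0,0,0,-1],
    [0,0,0,0,0,-0.035,-1],
    [0,0,0,0,0,0,-1],
    [0,0,0,0,0,0,-1],
    [0,0,0,0,0,0,-1],
    [0,0,0,0,0,0,-1]
  ]
}}

```text
t: 52.0
ee_pos: [0.6176, -0.3161, 0.1718]
tcp_rot: [-0.0, 0.702, 0.713, -0.0]
wrist_force: [0.2, -0.2, -0.8]
finger_gap: 0.663
gripper_force: 63.8
```

```bash
python3 - <<'E'
from h import *
snap('wrist','wrist11'); o=ctrl.get_obs(); print(o['ee_pos'].round(4),o['tcp_rot'].round(4),o['joint_pos'].round(2))
im=cv2.imread('pics/wrist11.png'); h=cv2.cvtColor(im,cv2.COLOR_BGR2HSV)
m=cv2.inRange(h,(5,90,40),(16,220,255)); n,l,s,c=cv2.connectedComponentsWithStats(m)
i=np.argmax(s[1:,4])+1; print(s[i],c[i].round(1))
m=(l==i)
for v in range(s[i][1],s[i][1]+100,12):
    r=np.flatnonzero(m[v]); p,q=[at('wrist11',u,v,o['ee_pos'][2]+.048) for u in (r.min(),r.max())]; print(v,r.min(),r.max(),p[:2].round(4),q[:2].round(4))
q=o['tcp_rot'];from scipy.spatial.transform import Rotation as Ro
T=Ro.from_quat([*q[1:],q[0]]).as_matrix();print((T.T@(np.array([.4688,.017,o['ee_pos'][2]])-o['ee_pos'])).round(4),np.degrees(np.arctan2(T[1,0],T[0,0])))
E
```

```text
[ 0.6176 -0.3162  0.1719] [-1.000e-04  7.016e-01  7.126e-01 -1.000e-04] [ 0.25  0.58  0.27  1.46 -0.16  1.12  0.56]
[  207   120   152   223 30650] [281.7 226.2]
120 221 306 [ 0.5945 -0.2458] [ 0.6251 -0.2456]
132 208 358 [ 0.5896 -0.2501] [ 0.6444 -0.2492]
144 208 358 [ 0.5895 -0.2546] [ 0.6446 -0.2537]
156 208 357 [ 0.5894 -0.2591] [ 0.6445 -0.2582]
168 209 356 [ 0.5896 -0.2636] [ 0.6444 -0.2627]
180 209 356 [ 0.5895 -0.2682] [ 0.6447 -0.2673]
192 209 355 [ 0.5893 -0.2728] [ 0.6446 -0.2719]
204 210 354 [ 0.5895 -0.2775] [ 0.6446 -0.2767]
216 211 353 [ 0.5896 -0.2824] [ 0.6446 -0.2815]
[ 3.354e-01 -1.436e-01  1.000e-04] 90.8899095186509
```

>>> {"op": "servo_tool", "data": {
  "rows": [
    [0.4,-0.2,0,0,0,0,-1],
    [0.5,-0.2,0,0,0,0,-1],
    [0.5,-0.2,0,0,0,0,-1],
    [0.5,-0.2,0,0,0,0,-1],
    [0.5,-0.2,0,0,0,0,-1],
    [0.5,-0.2,0,0,0,0,-1],
    [0.45,-0.23,0,0,0,0,-1],
    [0,0,0,0,0,0,-1],
    [0,0,0,0,0,0,-1],
    [0,0,0,0,0,0,-1]
  ]
}}

```text
t: 53.3
ee_pos: [0.4697, 0.0155, 0.1721]
tcp_rot: [0.0, 0.702, 0.712, -0.0]
wrist_force: [-0.5, -0.7, 0.2]
finger_gap: 0.661
gripper_force: 63.9
```

```bash
python3 - <<'E'
from h import *
snap('wrist','wrist12'); snap('scene','scene12'); o=ctrl.get_obs(); print(o['ee_pos'].round(4),o['joint_pos'].round(2))
im=cv2.imread('pics/wrist12.png'); h=cv2.cvtColor(im,cv2.COLOR_BGR2HSV)
for nm,lo,hi in [('block',(5,90,40),(17,220,255)),('yellow',(20,150,60),(30,255,255))]:
    m=cv2.inRange(h,lo,hi); n,l,s,c=cv2.connectedComponentsWithStats(m)
    for i in (np.argsort(-s[1:,4])+1)[:3]: print(nm,s[i],c[i].round(1))
for n in ['scene12']:
    h=cv2.cvtColor(cv2.imread(f'pics/{n}.png'),cv2.COLOR_BGR2HSV)
    m=cv2.inRange(h,(20,150,100),(30,255,255)); k,l,s,c=cv2.connectedComponentsWithStats(m)
    for i in (np.argsort(-s[1:,4])+1)[:5]: print(s[i],c[i].round(1))
E
```

```text
[0.4696 0.0156 0.172 ] [-0.25  0.18  0.17  2.03 -0.04  0.93 -0.05]
block [  207   120   154   222 30681] [282.1 225.7]
block [506 335  37  36 778] [523.9 351. ]
block [437 171   6   4   6] [439.5 172.7]
yellow [239 110  82  11 752] [280.1 115. ]
yellow [355  10  53  63 680] [371.8  46.4]
[194 192  45  23 549] [215.9 202.6]
[298 356  17  16 153] [307.1 363.5]
[295 131  29   9 115] [308.7 135. ]
[399 156  18   9  59] [408.8 160.7]
[ 96 109  15  13  56] [103.7 117.3]
```

```bash
python3 - <<'E'
from h import *
for u,v in [(239,115),(320.5,115),(280,110)]: print(at('wrist12',u,v,.056)[:2].round(4))
h=cv2.cvtColor(cv2.imread('pics/wrist12.png'),cv2.COLOR_BGR2HSV)
print([tuple(int(a) for a in h[115,u]) for u in range(222,345,6)]); print([tuple(int(a) for a in h[v,280]) for v in range(90,124,3)])
E
```

```text
[0.4323 0.0863]
[0.5023 0.0873]
[0.4674 0.0907]
[(24, 49, 52), (30, 7, 35), (50, 24, 32), (22, 217, 166), (27, 210, 251), (27, 209, 251), (27, 209, 251), (27, 210, 251), (27, 209, 250), (27, 211, 250), (27, 210, 250), (27, 211, 250), (27, 209, 251), (22, 217, 166), (22, 214, 167), (23, 217, 166), (22, 215, 165), (75, 24, 21), (60, 12, 22), (0, 0, 16), (60, 13, 20)]
[(90, 16, 31), (75, 16, 31), (0, 0, 30), (120, 8, 32), (105, 27, 19), (90, 16, 32), (75, 17, 30), (24, 215, 232), (27, 212, 250), (27, 210, 251), (13, 149, 84), (15, 145, 121)]
```

The pocket floor measures 70 mm wide and centres at (0.468, 0.036), and the block is within 1 mm of it. I'll lower it.

>>> {"op": "servo_tool", "data": {
  "rows": [
    [0,-0.012,0.2,0,0,0,-1],
    [0,0,0.25,0,0,0,-1],
    [0,0,0.25,0,0,0,-1],
    [0,0,0.2,0,0,0,-1],
    [0,0,0.15,0,0,0,-1],
    [0,0,0.1,0,0,0,-1],
    [0,0,0.06,0,0,0,-1],
    [0,0,0.05,0,0,0,-1],
    [0,0,0.03,0,0,0,-1],
    [0,0,0,0,0,0,-1]
  ]
}}

```text
t: 54.65
ee_pos: [0.4682, 0.0164, 0.0432]
tcp_rot: [0.0, 0.701, 0.713, -0.0]
wrist_force: [-0.3, 0.5, 0.0]
finger_gap: 0.666
gripper_force: 63.9
```

>>> {"op": "servo_tool", "data": {
  "rows": [
    [0,0,0,0,0,0,-1],
    [0,0,0.01,0,0,0,-1],
    [0,0,0.01,0,0,0,-1],
    [0,0,0.01,0,0,0,-1],
    [0,0,0.01,0,0,0,-1],
    [0,0,0,0,0,0,-1],
    [0,0,0,0,0,0,-1],
    [0,0,0,0,0,0,-1],
    [0,0,0,0,0,0,-1],
    [0,0,0,0,0,0,-1]
  ]
}}

```text
t: 55.9
ee_pos: [0.4681, 0.0164, 0.0391]
tcp_rot: [0.0, 0.701, 0.713, -0.0]
wrist_force: [0.9, 0.0, -0.3]
finger_gap: 0.664
gripper_force: 63.9
```

>>> {"op": "servo_tool", "data": {
  "rows": [
    [0,0,0.01,0,0,0,-1],
    [0,0,0,0,0,0,-1],
    [0,0,0,0,0,0,-1],
    [0,0,0,0,0,0,-1],
    [0,0,0,0,0,0,-1],
    [0,0,0,0,0,0,-1],
    [0,0,0,0,0,0,-1],
    [0,0,0,0,0,0,-1],
    [0,0,0,0,0,0,-1],
    [0,0,0,0,0,0,-1]
  ]
}}

```text
t: 57.15
ee_pos: [0.4682, 0.0164, 0.0385]
tcp_rot: [0.0, 0.701, 0.713, 0.0]
wrist_force: [-2.3, -0.2, 10.7]
finger_gap: 0.667
gripper_force: 67.5
```

>>> {"op": "servo_tool", "data": {
  "rows": [
    [0,0,0,0,0,0,1],
    [0,0,0,0,0,0,1],
    [0,0,0,0,0,0,1],
    [0,0,0,0,0,0,1],
    [0,0,0,0,0,0,1],
    [0,0,0,0,0,0,1],
    [0,0,-0.1,0,0,0,1],
    [0,0,-0.4,0,0,0,1],
    [0,0,-0.5,0,0,0,1],
    [0,0,-0.5,0,0,0,1]
  ]
}}

```text
t: 58.4
ee_pos: [0.4678, 0.0163, 0.1904]
tcp_rot: [0.0, 0.701, 0.713, 0.0]
wrist_force: [1.0, 0.4, 0.0]
finger_gap: 0.997
gripper_force: 0.0
```

>>> {"op": "servo_tool", "data": {
  "rows": [
    [0,0,-0.5,0,0,0,1],
    [0,0,-0.5,0,0,0,1],
    [-0.4,0.4,0,0,0,0,1],
    [-0.4,0.4,0,0,0,0,1],
    [0,0,0,0,0,0,1],
    [0,0,0,0,0,0,1],
    [0,0,0,0,0,0,1],
    [0,0,0,0,0,0,1],
    [0,0,0,0,0,0,1],
    [0,0,0,0,0,0,1]
  ]
}}

```text
t: 59.65
ee_pos: [0.5494, -0.0621, 0.2883]
tcp_rot: [0.0, 0.701, 0.713, 0.0]
wrist_force: [-0.2, -0.7, -0.1]
finger_gap: 0.998
gripper_force: 0.0
```

```bash
python3 - <<'E'
from h import *
snap('wrist','wrist13'); snap('scene','scene13'); o=ctrl.get_obs(); print(o['ee_pos'].round(4))
im=cv2.imread('pics/wrist13.png'); h=cv2.cvtColor(im,cv2.COLOR_BGR2HSV)
def comps(nm,lo,hi,z,k=2):
    m=cv2.inRange(h,lo,hi); n,l,s,c=cv2.connectedComponentsWithStats(m)
    for i in (np.argsort(-s[1:,4])+1)[:k]:
        print(nm,s[i],at('wrist13',*c[i],z)[:2].round(4))
        if nm=='block': print([at('wrist13',*p,z)[:2].round(4) for p in cv2.boxPoints(cv2.minAreaRect(cv2.findNonZero((l==i).astype(np.uint8))))])
comps('block',(5,90,40),(17,220,255),.086); comps('blue',(105,150,40),(125,255,255),.206); comps('red',(0,170,60),(4,255,255),.151); comps('yellow',(20,150,60),(30,255,255),.044,3)
# rim circles in the cup pocket area, scale-normalised by a top view at rim height
d=np.load('pics/wrist13.npz')
def topview(z,x0,x1,y0,y1,res=.0005):
    X,Y=np.meshgrid(np.arange(x0,x1,res),np.arange(y0,y1,res)); P=np.stack([X,Y,0*X+z],-1)@d['R'].T+d['t']
    r=np.hypot(P[...,0],P[...,1]); th=np.arctan2(r,P[...,2]); K=d['mtx']
    return cv2.remap(im,(K[0,0]*th*P[...,0]/r+K[0,2]).astype(np.float32),(K[1,1]*th*P[...,1]/r+K[1,2]).astype(np.float32),cv2.INTER_LINEAR)
for n,z,x,y in [('clean',.106,.562,.162),('ubig',.062,.538,-.170),('usml',.050,.4705,-.283)]:
    t=cv2.cvtColor(topview(z,x-.06,x+.06,y-.06,y+.06),cv2.COLOR_BGR2GRAY); R=56 if n=='usml' else 66
    c=cv2.HoughCircles(t,cv2.HOUGH_GRADIENT,1,80,param1=80,param2=15,minRadius=R-5,maxRadius=R+5)
    print(n,None if c is None else [(round(x-.06+a*.0005,4),round(y-.06+b*.0005,4),r) for a,b,r in c[0][:2]])
E
```

```text
[ 0.5494 -0.0622  0.2882]
block [ 187   49   54   87 4374] [0.4701 0.0353]
[array([ 0.4396, -0.0138]), array([0.4395, 0.0873]), array([0.5009, 0.0841]), array([ 0.5019, -0.0147])]
block [ 445  269   46   47 1137] [ 0.8326 -0.2287]
[array([ 0.7971, -0.2589]), array([ 0.8119, -0.1835]), array([ 0.8736, -0.2088]), array([ 0.8614, -0.2912])]
blue [190   8  31  19 137] [0.4842 0.0862]
blue [121  47   6  28 121] [0.4194 0.059 ]
red [ 106   74   52   49 1079] [0.399  0.0307]
red [285  67  34  33 877] [0.5661 0.0394]
yellow [190  49  55  91 524] [0.4874 0.0151]
yellow [269   0  52  18 301] [0.5613 0.1456]
yellow [513 244  16  42 211] [ 0.9666 -0.2051]
clean [(np.float32(0.5628), np.float32(0.1618), np.float32(67.0))]
ubig [(np.float32(0.5378), np.float32(-0.1692), np.float32(62.7))]
usml [(np.float32(0.4712), np.float32(-0.2847), np.float32(52.7))]
```

```bash
python3 - <<'E'
from h import *
snap('side','side13')
for n in ['scene13','side13']:
    h=cv2.cvtColor(cv2.imread(f'pics/{n}.png'),cv2.COLOR_BGR2HSV)
    for nm,lo,hi,z in [('blue',(100,120,40),(122,255,255),.197),('red',(0,150,60),(5,255,255),.143)]:
        k,l,s,c=cv2.connectedComponentsWithStats(cv2.inRange(h,lo,hi))
        for i in range(1,k):
            p=at(n,*c[i],z)
            if s[i][4]>40 and .4<p[0]<.65 and -.05<p[1]<.25: print(n,nm,s[i],p[:2].round(3))
print(ctrl.get_obs()['t'])
E
```

```text
scene13 blue [173 128  14  14 167] [0.463 0.151]
scene13 red [239 153  13  10  64] [0.565 0.036]
side13 blue [306 220  12   5  42] [0.468 0.148]
59.8
```

```bash
python3 -c "
from bench import ctrl
print(ctrl.finish_job())"
```

```text
the job is handed in; nothing more can be done
None
```

The resin, hardener, clean cup and sanding block are each down in their own pocket and let go, the two used cups are still where they stood, and I handed the job in at about 60 s; the judge's result was not shown to me.

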